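# Slide the mint putty pot to the work spot and unscrew its lid of unknown thread hand

### The arm

A 6-joint arm with a two-finger parallel gripper is mounted at the origin on the work surface. World frame = base frame: x ahead of the robot, y to its left, z up, the work surface at z = 0. Lengths are in mm, angles in rad, forces in N, time in s.
With the tool pointing down it reaches from about 275 to 750 mm from the base axis. Payload 10.2 kg.
Tool frame: the origin (TCP) lies at the very end of the fingers, on their centre line; the grasp point (between the pads) lies 19 mm behind it (ctrl.pinch_z is the distance from the TCP to the grasp point, in mm); y points along the fingers, z is the direction in which the jaws open and shut, and the axes are right-handed (so a half turn about y gives the same grasp; the last joint's range is limited). The gripper opens to 85 mm and grips with 20 to 120 N. Pads are 22 mm wide; open, the fingers measure 114 mm over their backs; the gripper's body (76 mm by 85 mm) begins 54 mm behind the grasp point. The pads swing forward as they close: fully open they stand 13 mm farther back than shut.
Start: joints at [1.012, 0.313, 1.498, -0, 1.331, -0.223], TCP at [173.013, 495.679, 211.194] pointing down, gripper open.
Joint ranges: [-2.94, 2.94], [-0.97, 2.17], [0.19, 2.56], [-1.23, 4.37], [0.02, 3.11], [-2.88, 2.88]. Speed limits (rad/s): [2.39, 2.39, 3.01, 3.14, 3.14, 3.14].

### API

Orientations are given as a unit quaternion [w, x, y, z].
In Python, from rig import sense, eyes, ctrl gives the robot as it stands. The module is installed in compiled form; this text tells all that it offers.
- The arm moves only by the shell command python3 -m handwheel 'ROWS' [FORCE]. ROWS is JSON, a list of rows, each an object of numbers: "grip": the finger opening in mm, from 0 to 85.4; "tx", "ty", "tz": the shift along the tool's x, y, z in mm; "wx", "wy", "wz": the turn, a rotation vector about the tool's x, y, z in rad. In form: [{"grip": .., "tx": .., "ty": .., "tz": .., "wx": .., "wy": .., "wz": ..}, ...]. A call has 1 to 10 rows; each row shifts and turns the commanded pose from where the row before left it, along the tool's axes as they then stand; what a row does not reach is not made up. A row lasts 1/12 s, in which the tool goes at most 41.7 mm and 7.16 degrees, less where a joint would pass 70% of its speed; a pose out of reach is approached as far as the arm can. A call is refused whole if a number of a shift passes 41.7 or a number of a turn 0.125, either way. A call with a gripper value outside its range is refused whole. The fingers move at their own pace and stop on an object; FORCE is the grip in N (left out, the last holds). Time passes only in rows, so rows that do not move let the fingers close. It gives the time, the measured TCP pose, the force and the opening at its end, in the units of the state.
- sense(): the state, without advancing time (a new reading comes with each control period).
- eyes.capture(name): name is "scene" or "top"; returns a dict with "pixels" (420x560x3 uint8, red, green, blue), "mtx" (3x3 intrinsics, pixels), "R" (3x3) and "t" (3): a world point X has camera coordinates R X + t. Camera axes: x right, y down, z forward; pixel columns grow to the right and rows downward; lengths in mm; the calibration is good to about 2 mm. A picture is of the moment at which its call begins. There is no depth.
- ctrl.finish_job(): hands the job in, once; it reports no verdict.
The state is a dict: "time_s": time; "joints": joint angles; "dq": joint speeds; "tau": joint torques, N m; "eef_pos": TCP position; "ee_rot": TCP orientation; "force": force on the tool from outside, world axes, zero at the start; "wrist_torque": the same for the moment, N m; "grip_width": opening from 0.0 (shut) to 1.0 (fully open).
Only numpy, scipy, OpenCV 4.12 (cv2) and the standard library are available. Lean on these libraries where they do the work, as an engineer would, in place of code of your own. Each camera call takes 0.05 s, during which the arm holds its last target.

### The job

Slide the mint-green putty pot, lid on and without lifting it, along the craft mat from its white ring onto the yellow work spot in the middle, so that it stands wholly on the yellow. Then take its screw lid off: the two parts of this putty have lids threaded opposite ways and nothing shows which this one is, so find out by trying to turn it one way and, if it jams, the other, without pulling the pot up off the mat by its lid. Finish with the gripper still holding the lid, level and still, a good 5 cm or more above where it sat and straight over the pot, which stays upright on the yellow; leave the orange pot with its lid, the pen tumbler, the tape dispenser and the staple remover alone.

Things in the scene. Friction and masses are not known exactly. Their poses are not given: they have to be found in the camera images.
- pot_mint_mid (a point): centre, half-way up without its lid (30 mm above its foot), of the mint-green round putty pot, z up: foot 70 mm across and 18 mm tall, sloping in to 52 mm across at 28 to 40 mm up, then a neck 40 mm across under the lid; lid from 42 to 65 mm up; about 0.5 kg. Loose, in one of the two white rings (varies). Slid by its lid it tips least with one finger ahead and one behind
- pot_orange_mid (a point): the same point of the orange pot, of the same size, which stands in the other white ring with the other lid on; leave alone
- lid_a_mid (a point): centre, half-way up, of a grey ribbed screw lid with a white dab of paint near the rim: 58 mm across, 23 mm tall, 40 g, z up. The two lids look alike and lid_a may sit on either pot, screwed on, its centre 56.5 mm above the bench over the pot's centre. One has a right-hand thread (loosens anticlockwise seen from above: yaw grows), the other a left-hand (loosens clockwise); nothing shows which
- lid_b_mid (a point): the other lid, alike. Lug threads: turned the right way a lid moves easily and does not rise; 55 to 85 degrees from the start (best 70) it lifts straight off, farther on it meets a stop. Turned the wrong way it stops within 15 degrees, then the whole pot turns with it on the mat. Until it is free, pulling it up lifts the pot: it has only 1 mm of play
- mat_work (a point): centre of the yellow work spot, a printed disc 98 mm across, on top of the dark craft mat (fixed, 300 x 420 mm, its top 3 mm above the bench). z up, y along the row of places: two white printed rings, 98 mm across, lie 140 mm to either side along +y and -y, nothing in between. Position and yaw vary
- tumbler: glass tumbler with pens, 72 mm across at the rim, 100 mm tall, pens to 165 mm; origin at the centre of its underside. Stands beside the mat; leave alone
- dispenser: black plastic desk tape dispenser, 150 x 60 mm, 84 mm tall, long side along its x; origin at the centre of its underside. Stands beside the mat; leave alone
- remover: chrome staple remover, about 55 x 40 mm, 26 mm tall; origin at the centre of its underside. Lies on the mat, 115 mm beyond the row of places; leave alone

How it is judged (in metres and radians):
On the way:
1. the mint pot stands on the yellow spot with its lid still on (horizontal distance between pot_mint_mid and mat_work below 0.014 m and linear speed of pot_mint below 0.02 m/s and z of pot_mint_mid in the frame of mat_work below 0.033 m and ((horizontal distance between lid_a_mid and pot_mint_mid below 0.006 m and z of lid_a_mid in the frame of pot_mint_mid below 0.0285 m) or (horizontal distance between lid_b_mid and pot_mint_mid below 0.006 m and z of lid_b_mid in the frame of pot_mint_mid below 0.0285 m))), for 0.2 s.
At the end, for the whole second after the job is handed in: The mint pot stands upright and at rest wholly on the yellow spot (centre within 14 mm); the gripper holds its lid, level within 20 degrees and still, at least 45 mm above where it sat and within 50 mm sideways of the pot's centre, touching nothing else; the other lid still sits on the orange pot (horizontal distance between pot_mint_mid and mat_work below 0.014 m and linear speed of pot_mint below 0.02 m/s and z of pot_mint_mid in the frame of mat_work below 0.033 m and angle between pot_mint_mid's own z axis and vertical below 0.05 rad and ((z of lid_a_mid in the frame of pot_mint_mid above 0.0685 m and horizontal distance between lid_a_mid and pot_mint_mid below 0.05 m and angle between lid_a_mid's own z axis and vertical below 0.35 rad and contact force between the fingers and lid_a above 1 N and contact force between lid_a and pot_mint below 0.05 N and linear speed of lid_a below 0.03 m/s and (horizontal distance between lid_b_mid and pot_orange_mid below 0.006 m and z of lid_b_mid in the frame of pot_orange_mid below 0.0285 m)) or (z of lid_b_mid in the frame of pot_mint_mid above 0.0685 m and horizontal distance between lid_b_mid and pot_mint_mid below 0.05 m and angle between lid_b_mid's own z axis and vertical below 0.35 rad and contact force between the fingers and lid_b above 1 N and contact force between lid_b and pot_mint below 0.05 N and linear speed of lid_b below 0.03 m/s and (horizontal distance between lid_a_mid and pot_orange_mid below 0.006 m and z of lid_a_mid in the frame of pot_orange_mid below 0.0285 m)))); the arm keeps its last pose, push and grip.
It fails at once if the mint pot lifted (over 4 mm) before it stands on the yellow spot (z of pot_mint_mid in the frame of mat_work above 0.034 m and not (horizontal distance between pot_mint_mid and mat_work below 0.014 m)).
It fails at once if the mint pot pulled up by its lid (over 10 mm) (z of pot_mint_mid in the frame of mat_work above 0.04 m).
It fails at once if the mint pot tipped (angle between pot_mint_mid's own z axis and vertical above 0.2 rad).
It fails at once if the orange pot moved (distance of pot_orange_mid from where it was at the start of the episode above 0.015 m).
It fails at once if tumbler, tape dispenser or staple remover moved, or the tumbler tipped (angle between tumbler's own z axis and vertical above 0.2 rad or distance of any of tumbler, dispenser, remover from where it was at the start of the episode above 0.015 m).
It also fails if it takes over 45 s, if anything falls off the work surface, if the arm or the gripper's body presses on something with over 40 N, if the wrist force passes 120 N, or if a joint passes its speed limit or range.

## Working session

There is one attempt and no reset: what is moved stays moved. The work goes in short steps, Python scripts to look and compute and a shell command to move; the robot and the scene stay as the last step left them, time stands still between calls to the robot, and variables do not carry over. Pictures are saved under pics/ and viewed, and the job is handed in when it is done.

```bash
mkdir -p pics; python3 - <<'E'
from rig import sense, eyes, ctrl
import cv2, numpy as np, pickle
print(sense())
for n in ("scene","top"):
    c=eyes.capture(n); pickle.dump(c,open(f"pics/{n}0.pkl","wb"))
    cv2.imwrite(f"pics/{n}0.png",c["pixels"][:,:,::-1]); print(n,c["mtx"],c["R"],c["t"])
E
```

```text
{'time_s': 0.0, 'joints': array([ 1.01158492e+00,  3.13434878e-01,  1.49849565e+00,  3.20379952e-06,
        1.33101125e+00, -2.23376503e-01]), 'dq': array([-5.19898145e-04,  5.56177122e-05,  3.77942609e-04, -4.38757537e-04,
        1.18911784e-03,  5.20875476e-04]), 'tau': array([-2.37495202e-03, -4.12262893e+01, -2.59735715e+01, -3.71856750e-04,
        4.25237522e-03, -6.06643584e-05]), 'eef_pos': array([172.84881744, 495.40319581, 210.62079413]), 'ee_rot': array([-0.69672058,  0.69760161, -0.11836154,  0.11799568]), 'force': array([1.09268535, 0.3286847 , 0.2424868 ]), 'wrist_torque': array([-0.00427671,  0.03931427, -0.03809397]), 'grip_width': 1.0002577560859993}
scene [[528.35608998   0.         284.40824018]
 [  0.         528.35608998 212.44746412]
 [  0.           0.           1.        ]] [[-8.82507881e-01  4.70297492e-01  3.31172989e-04]
 [ 2.88291920e-01  5.41532593e-01 -7.89702615e-01]
 [-3.71574500e-01 -6.96823306e-01 -6.13489748e-01]] [ 516.04935477 -111.48256712 1517.23912279]
top [[511.61066352   0.         278.85085209]
 [  0.         511.61066352 203.1262589 ]
 [  0.           0.           1.        ]] [[-0.01629856 -0.99977745  0.01339466]
 [-0.99441444  0.01481106 -0.10450143]
 [ 0.10427978 -0.01502307 -0.99443453]] [  -6.35744001  582.94024782 1191.67501128]
```

View pics/scene0.png

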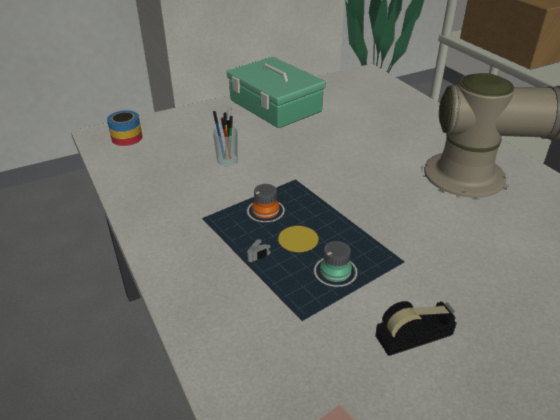

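View pics/top0.png

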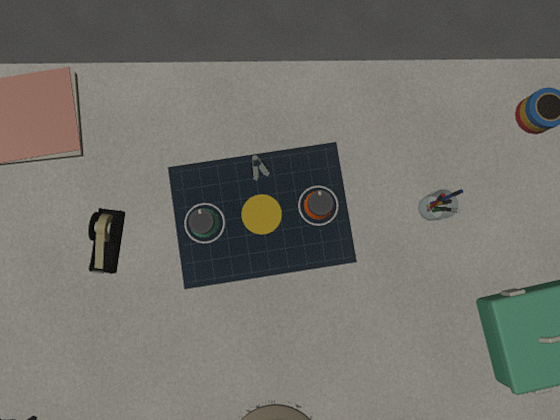

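```bash
cat > h.py <<'E'
import numpy as np, cv2, pickle
from rig import sense, eyes, ctrl
def ray(c,u,v,z):
    K,R,t=map(np.array,(c["mtx"],c["R"],c["t"])); C=-R.T@t; d=R.T@np.linalg.inv(K)@np.array([u,v,1.])
    return C+d*(z-C[2])/d[2]
def proj(c,X):
    p=c["mtx"]@(c["R"]@np.array(X,float)+c["t"]); return p[:2]/p[2]
def yaw(s):
    from scipy.spatial.transform import Rotation as Ro
    q=s["ee_rot"]; return Ro.from_quat([q[1],q[2],q[3],q[0]]).as_matrix()
def crop(c,u0,v0,w,h,k,name):
    im=c["pixels"][v0:v0+h,u0:u0+w,::-1]; cv2.imwrite(name,cv2.resize(im,None,fx=k,fy=k,interpolation=cv2.INTER_CUBIC))
E
python3 - <<'E'
from h import *
for n in("top","scene"):
    c=pickle.load(open(f"pics/{n}0.pkl","rb")); im=c["pixels"]
    hsv=cv2.cvtColor(im,cv2.COLOR_RGB2HSV)
    m=cv2.inRange(hsv,(20,120,80),(32,255,255))
    nn,l,st,ce=cv2.connectedComponentsWithStats(m)
    for i in range(1,nn):
        if st[i,4]>200: print(n,"yellow",ce[i],st[i],ray(c,*ce[i],3))
c=pickle.load(open("pics/top0.pkl","rb")); crop(c,165,140,195,150,4,"pics/topc.png")
c=pickle.load(open("pics/scene0.pkl","rb")); crop(c,240,170,130,120,5,"pics/scenec.png")
print(yaw(sense()))
E
```

```text
top yellow [261.17003106 213.92546584] [ 241  194   41   41 1288] [559.84854368  27.64756664   3.        ]
scene yellow [297.82472989 238.52821128] [278 226  41  26 833] [562.65065869  28.00219176   3.        ]
[[ 9.44150746e-01 -5.86935286e-04  3.29513314e-01]
 [-3.29513746e-01 -9.37267233e-04  9.44150313e-01]
 [-2.45313101e-04 -9.99999389e-01 -1.07832480e-03]]
```

View pics/topc.png

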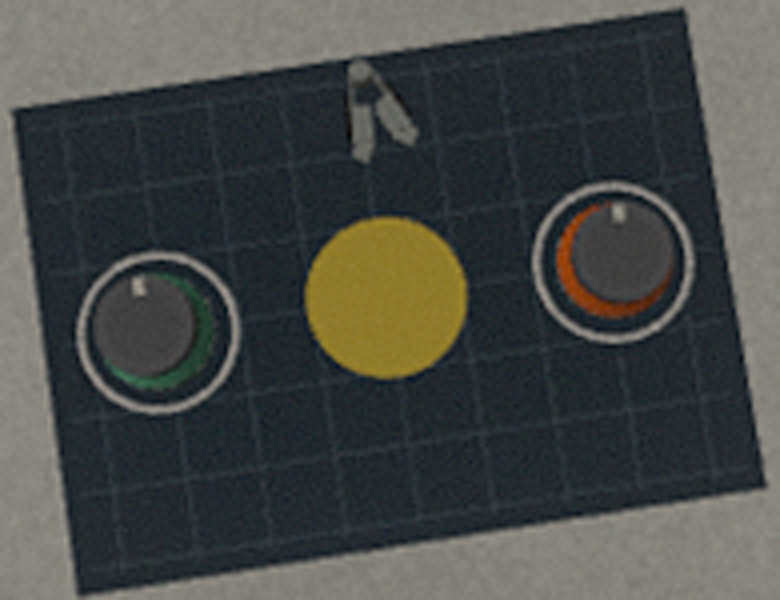

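View pics/scenec.png

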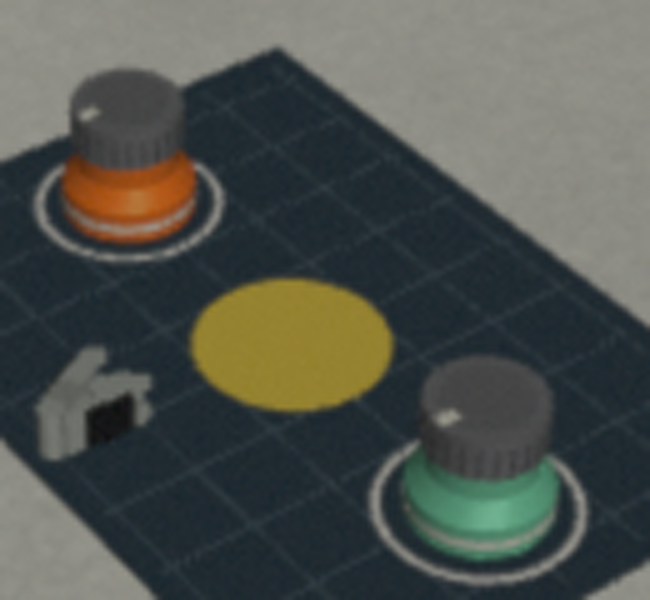

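```bash
python3 - <<'E'
from h import *
c=pickle.load(open("pics/top0.pkl","rb")); s=pickle.load(open("pics/scene0.pkl","rb"))
f=lambda x,y:(165+(x+.5)/4-.5,140+(y+.5)/4-.5)
g=lambda x,y:(240+(x+.5)/5-.5,170+(y+.5)/5-.5)
print("ring m",ray(c,*f(159,332),3),ray(s,*g(478,503),3))
print("ring o",ray(c,*f(613.5,262.5),3),ray(s,*g(129,202),3))
print("lid m",ray(c,*f(146,325),68),ray(s,*g(487,399),68))
print("lid o",ray(c,*f(622,252),68),ray(s,*g(127,107),68))
print("rem",ray(c,*f(375,110),20))
E
```

```text
ring m [540.74450209 165.79174289   3.        ] [541.52476021 164.1291872    3.        ]
ring o [ 579.01766488 -111.48804957    3.        ] [ 581.631845   -111.17613069    3.        ]
lid m [540.42792032 164.73815555  68.        ] [542.49519418 165.82884076  68.        ]
lid o [ 578.59005662 -110.58588729   68.        ] [ 583.90937123 -105.68477242   68.        ]
rem [672.44639192  32.64227523  20.        ]
```

```bash
python3 -m handwheel '[{"grip":85,"tx":38,"tz":-15.8},{"tx":38,"tz":-15.8},{"tx":38,"tz":-15.8},{"tx":38,"tz":-15.8},{"tx":38,"tz":-15.8},{"tx":38,"tz":-15.8},{"tx":38,"tz":-15.8},{"tx":38,"tz":-15.8},{"tx":38,"tz":-15.8},{"tx":38,"tz":-15.8}]' 50; python3 -m handwheel '[{"tx":38,"tz":-15.8},{"tx":38,"tz":-15.8},{"wy":0.125},{"wy":0.125},{"wy":0.125},{"wy":0.125},{"wy":0.125},{"wy":0.125},{"wy":0.125},{"wy":0.125}]'; python3 -m handwheel '[{"wy":0.125},{"wy":0.125},{"wy":0.125},{"wy":0.125},{"wy":0.125},{"wy":0.125},{"wy":0.125},{"wy":0.125},{"wy":0.125},{"wy":0.125}]';python3 -m handwheel '[{"wy":0.125},{"wy":0.125},{"wy":0.125},{"wy":0.044},{"ty":40},{"ty":40},{"ty":15},{"ty":0}]'
python3 -c "
from h import *
s=sense();print(s,yaw(s))"
```

```text
{'time_s': 0.1, 'joints': array([ 1.01160603e+00,  3.13374362e-01,  1.49835700e+00,  3.25244133e-07,
        1.33096716e+00, -2.23401984e-01]), 'dq': array([-1.98742942e-04, -4.71886525e-05, -2.58040718e-03,  1.34716029e-03,
        1.41089026e-03,  1.47742132e-03]), 'tau': array([ 4.87782148e-03, -4.12898362e+01, -2.60139388e+01, -9.05873981e-05,
        3.04815570e-03, -4.60553076e-05]), 'eef_pos': array([172.87517267, 495.46421783, 210.70392506]), 'ee_rot': array([-0.69680255,  0.69752533, -0.11831136,  0.11801292]), 'force': array([ 0.61056717,  0.47453225, -0.24081372]), 'wrist_torque': array([ 0.00362397, -0.03288408, -0.01711882]), 'grip_width': 0.9996037757285657} [[ 9.44150746e-01 -5.86935286e-04  3.29513314e-01]
 [-3.29513746e-01 -9.37267233e-04  9.44150313e-01]
 [-2.45313101e-04 -9.99999389e-01 -1.07832480e-03]]invalid input
invalid input
invalid input
invalid input
```

```bash
python3 -m handwheel '[{"grip":85,"tx":38,"ty":0,"tz":-15.8,"wx":0,"wy":0,"wz":0}]' 50
```

```text
time_s: 0.18
eef_pos: [200.6, 470.3, 210.7]
ee_rot: [0.698, -0.697, 0.117, -0.116]
force: [0.4, 1.6, 0.2]
grip_width: 0.999
```

```bash
python3 -m handwheel '[{"grip":85,"tx":38,"ty":0,"tz":-15.8,"wx":0,"wy":0,"wz":0},{"grip":85,"tx":38,"ty":0,"tz":-15.8,"wx":0,"wy":0,"wz":0},{"grip":85,"tx":38,"ty":0,"tz":-15.8,"wx":0,"wy":0,"wz":0},{"grip":85,"tx":38,"ty":0,"tz":-15.8,"wx":0,"wy":0,"wz":0},{"grip":85,"tx":38,"ty":0,"tz":-15.8,"wx":0,"wy":0,"wz":0},{"grip":85,"tx":38,"ty":0,"tz":-15.8,"wx":0,"wy":0,"wz":0},{"grip":85,"tx":38,"ty":0,"tz":-15.8,"wx":0,"wy":0,"wz":0},{"grip":85,"tx":38,"ty":0,"tz":-15.8,"wx":0,"wy":0,"wz":0},{"grip":85,"tx":38,"ty":0,"tz":-15.8,"wx":0,"wy":0,"wz":0},{"grip":85,"tx":38,"ty":0,"tz":-15.8,"wx":0,"wy":0,"wz":0}]'
python3 -m handwheel '[{"grip":85,"tx":38,"ty":0,"tz":-15.8,"wx":0,"wy":0,"wz":0},{"grip":85,"tx":0,"ty":0,"tz":0,"wx":0,"wy":0.125,"wz":0},{"grip":85,"tx":0,"ty":0,"tz":0,"wx":0,"wy":0.125,"wz":0},{"grip":85,"tx":0,"ty":0,"tz":0,"wx":0,"wy":0.125,"wz":0},{"grip":85,"tx":0,"ty":0,"tz":0,"wx":0,"wy":0.125,"wz":0},{"grip":85,"tx":0,"ty":0,"tz":0,"wx":0,"wy":0.125,"wz":0},{"grip":85,"tx":0,"ty":0,"tz":0,"wx":0,"wy":0.125,"wz":0},{"grip":85,"tx":0,"ty":0,"tz":0,"wx":0,"wy":0.125,"wz":0},{"grip":85,"tx":0,"ty":0,"tz":0,"wx":0,"wy":0.125,"wz":0},{"grip":85,"tx":0,"ty":0,"tz":0,"wx":0,"wy":0.125,"wz":0}]'
python3 -c "
from h import *
s=sense();print(s['joints'],s['eef_pos'],yaw(s))"
```

```text
time_s: 1.02
eef_pos: [511.5, 192.1, 211.0]
ee_rot: [-0.697, 0.697, -0.118, 0.118]
force: [1.1, -0.3, 0.6]
grip_width: 0.998
time_s: 1.85
eef_pos: [540.9, 166.4, 210.8]
ee_rot: [-0.525, 0.525, -0.474, 0.473]
force: [0.8, -0.2, -0.1]
grip_width: 0.996
[ 9.14766692e-02  4.04331167e-01  1.37013566e+00  1.05848156e-06
  1.36795720e+00 -1.23691844e-02] [540.89212013 166.40607342 210.81534779] [[ 1.03659092e-01 -8.27990573e-04  9.94612541e-01]
 [-9.94612886e-01 -7.49126637e-05  1.03659066e-01]
 [-1.13196542e-05 -9.99999654e-01 -8.31295472e-04]]
```

```bash
python3 -m handwheel '[{"grip":85,"tx":0,"ty":0,"tz":0,"wx":0,"wy":0.125,"wz":0},{"grip":85,"tx":0,"ty":0,"tz":0,"wx":0,"wy":0.125,"wz":0},{"grip":85,"tx":0,"ty":0,"tz":0,"wx":0,"wy":0.125,"wz":0},{"grip":85,"tx":0,"ty":0,"tz":0,"wx":0,"wy":0.125,"wz":0},{"grip":85,"tx":0,"ty":0,"tz":0,"wx":0,"wy":0.125,"wz":0},{"grip":85,"tx":0,"ty":0,"tz":0,"wx":0,"wy":0.125,"wz":0},{"grip":85,"tx":0,"ty":0,"tz":0,"wx":0,"wy":0.125,"wz":0},{"grip":85,"tx":0,"ty":0,"tz":0,"wx":0,"wy":0.125,"wz":0},{"grip":85,"tx":0,"ty":0,"tz":0,"wx":0,"wy":0.125,"wz":0},{"grip":85,"tx":0,"ty":0,"tz":0,"wx":0,"wy":0.125,"wz":0}]'
python3 -m handwheel '[{"grip":85,"tx":0,"ty":0,"tz":0,"wx":0,"wy":0.125,"wz":0},{"grip":85,"tx":0,"ty":0,"tz":0,"wx":0,"wy":0.125,"wz":0},{"grip":85,"tx":0,"ty":0,"tz":0,"wx":0,"wy":0.037,"wz":0},{"grip":85,"tx":0,"ty":40,"tz":0,"wx":0,"wy":0,"wz":0},{"grip":85,"tx":0,"ty":40,"tz":0,"wx":0,"wy":0,"wz":0},{"grip":85,"tx":0,"ty":15,"tz":0,"wx":0,"wy":0,"wz":0},{"grip":85,"tx":0,"ty":0,"tz":0,"wx":0,"wy":0,"wz":0}]'
python3 - <<'E'
from h import *
s=sense();print(s['joints'],s['eef_pos'],yaw(s))
for n in("scene","top"):
    c=eyes.capture(n); pickle.dump(c,open(f"pics/{n}1.pkl","wb"))
    u,v=proj(c,[541,165,60]); crop(c,int(u)-75,int(v)-60,150,120,5,f"pics/{n}1.png"); print(u,v)
E
```

```text
time_s: 2.68
eef_pos: [540.9, 166.4, 210.8]
ee_rot: [0.149, -0.149, 0.691, -0.691]
force: [-0.4, -0.0, 0.3]
grip_width: 0.995
time_s: 3.27
eef_pos: [538.8, 166.1, 112.1]
ee_rot: [-0.048, 0.054, -0.705, 0.705]
force: [-0.0, -1.1, 0.1]
grip_width: 0.994
[ 9.13276780e-02  4.94437483e-01  1.50355646e+00 -9.83232490e-06
  1.15170566e+00  1.51847552e+00] [538.75430809 166.12465678 112.05649585] [[-9.89667029e-01 -8.07225383e-03  1.43157291e-01]
 [-1.43155937e-01 -7.48295731e-04 -9.89699863e-01]
 [ 8.09623250e-03 -9.99967139e-01 -4.15027445e-04]]
337.14780888029253 251.67563516962977
201.4868644826611 220.87201547162405
```

View pics/scene1.png

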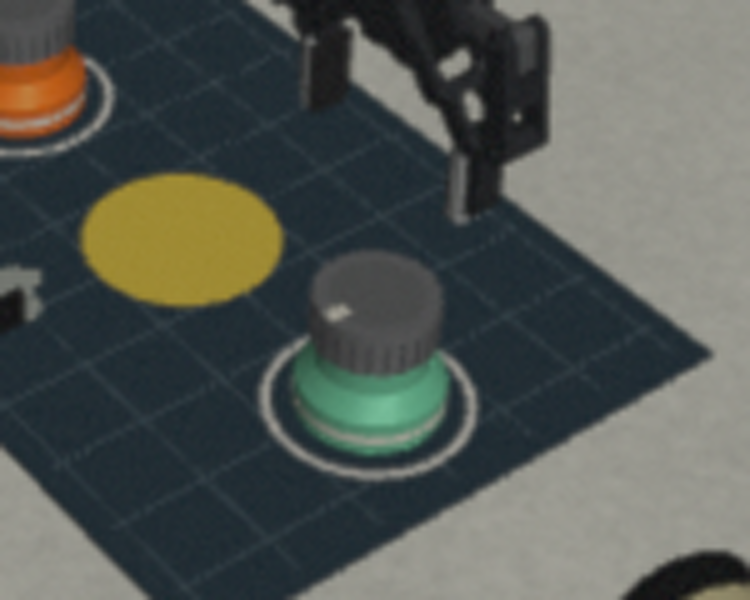

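```bash
python3 -m handwheel '[{"grip":85,"tx":0,"ty":25,"tz":1,"wx":0,"wy":0,"wz":0},{"grip":85,"tx":0,"ty":25,"tz":0,"wx":0,"wy":0,"wz":0},{"grip":85,"tx":0,"ty":21,"tz":0,"wx":0,"wy":0,"wz":0},{"grip":85,"tx":0,"ty":10,"tz":0,"wx":0,"wy":0,"wz":0},{"grip":85,"tx":0,"ty":0,"tz":0,"wx":0,"wy":0,"wz":0},{"grip":85,"tx":0,"ty":0,"tz":0,"wx":0,"wy":0,"wz":0}]'
python3 - <<'E'
from h import *
s=sense();print(s['joints'],s['eef_pos'],s['force'],yaw(s))
for n in("scene","top"):
    c=eyes.capture(n); pickle.dump(c,open(f"pics/{n}2.pkl","wb"))
    u,v=proj(c,[541,165,60]); crop(c,int(u)-75,int(v)-60,150,120,5,f"pics/{n}2.png"); print(u,v)
E
```

```text
time_s: 3.87
eef_pos: [542.2, 165.5, 36.7]
ee_rot: [0.052, -0.05, 0.705, -0.705]
force: [-0.4, -1.0, 1.4]
grip_width: 0.994
[8.96946596e-02 5.93026400e-01 1.56641627e+00 4.60787148e-06
 9.80024918e-01 1.51668574e+00] [542.17059369 165.53109493  36.71758836] [-0.38594136 -0.97383166  1.35084604] [[-9.89675955e-01  2.11617839e-03  1.43307453e-01]
 [-1.43307364e-01  1.94162893e-04 -9.89678211e-01]
 [-2.12216063e-03 -9.99997742e-01  1.11105600e-04]]
337.14780888029253 251.67563516962977
201.4868644826611 220.87201547162405
```

View pics/scene2.png

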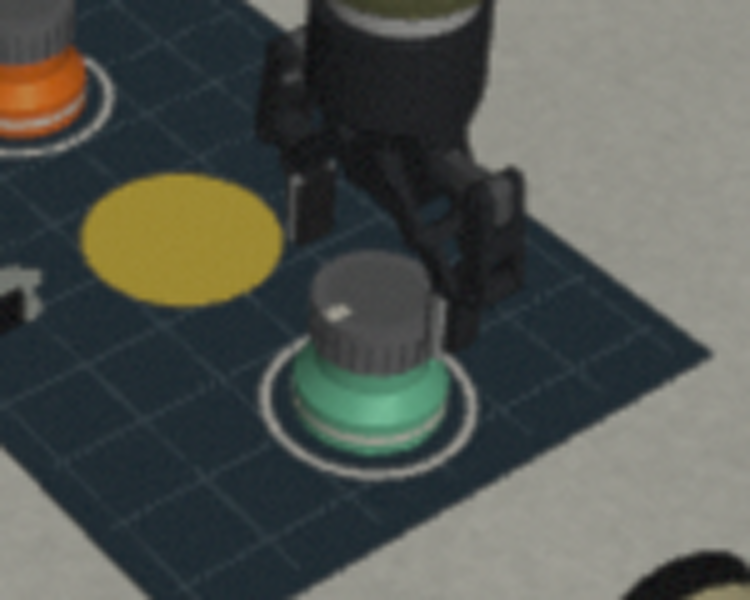

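View pics/top2.png

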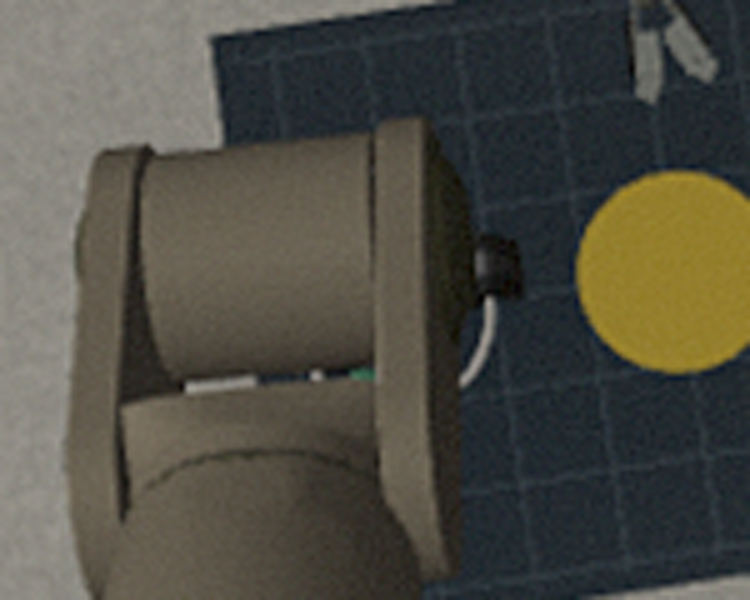

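```bash
python3 - <<'E'
from h import *
c=pickle.load(open("pics/scene2.pkl","rb"))
for X in ([536,207,50],[548,123,50],[536,207,37],[548,123,37],[541,165,68],[542,165.5,100],[536,207,86]):
    u,v=proj(c,X); print(X,(u-262)*5,(v-191)*5)
E
```

```text
[536, 207, 50] 436.48288404933254 374.50785503098075
[548, 123, 50] 311.29069875669984 269.69574582325254
[536, 207, 37] 434.22518362119007 396.2162740662029
[548, 123, 37] 309.9627441988551 291.12375534071805
[541, 165, 68] 376.8612344448226 289.8147464631572
[542, 165.5, 100] 380.1156514823583 235.76989665700822
[536, 207, 86] 442.90262427639703 312.7802630045006
```

```bash
python3 - <<'E'
from h import *
for f,T in(("scene1",[538.8,166.1,112.1]),("scene2",[542.2,165.5,36.7])):
  c=pickle.load(open(f"pics/{f}.pkl","rb")); T=np.array(T)
  x=np.array([-.99,-.143,0]);z=np.array([.143,-.99,0])
  for h in (0,13,20,30):
    for sg in(-1,1):
      print(f,h,sg,[tuple(((proj(c,T+[0,0,h]+sg*42.7*z+e*x)-[262,191])*5).round().astype(int)) for e in(-11,11)])
u=pickle.load(open("pics/scene2.pkl","rb")); crop(u,300,180,75,60,10,"pics/s2b.png")
u=pickle.load(open("pics/scene1.pkl","rb")); crop(u,300,180,75,60,10,"pics/s1b.png")
E
```

```text
scene1 0 -1 [(np.int64(436), np.int64(276)), (np.int64(476), np.int64(256))]
scene1 0 1 [(np.int64(306), np.int64(172)), (np.int64(344), np.int64(153))]
scene1 13 -1 [(np.int64(439), np.int64(253)), (np.int64(478), np.int64(232))]
scene1 13 1 [(np.int64(307), np.int64(148)), (np.int64(346), np.int64(130))]
scene1 20 -1 [(np.int64(440), np.int64(240)), (np.int64(480), np.int64(219))]
scene1 20 1 [(np.int64(308), np.int64(136)), (np.int64(347), np.int64(117))]
scene1 30 -1 [(np.int64(442), np.int64(221)), (np.int64(482), np.int64(201))]
scene1 30 1 [(np.int64(309), np.int64(118)), (np.int64(348), np.int64(99))]
scene2 0 -1 [(np.int64(416), np.int64(408)), (np.int64(454), np.int64(387))]
scene2 0 1 [(np.int64(291), np.int64(302)), (np.int64(328), np.int64(283))]
scene2 13 -1 [(np.int64(418), np.int64(387)), (np.int64(456), np.int64(366))]
scene2 13 1 [(np.int64(292), np.int64(280)), (np.int64(330), np.int64(261))]
scene2 20 -1 [(np.int64(419), np.int64(375)), (np.int64(457), np.int64(354))]
scene2 20 1 [(np.int64(293), np.int64(269)), (np.int64(330), np.int64(250))]
scene2 30 -1 [(np.int64(421), np.int64(358)), (np.int64(459), np.int64(337))]
scene2 30 1 [(np.int64(294), np.int64(252)), (np.int64(332), np.int64(233))]
```

View pics/s2b.png

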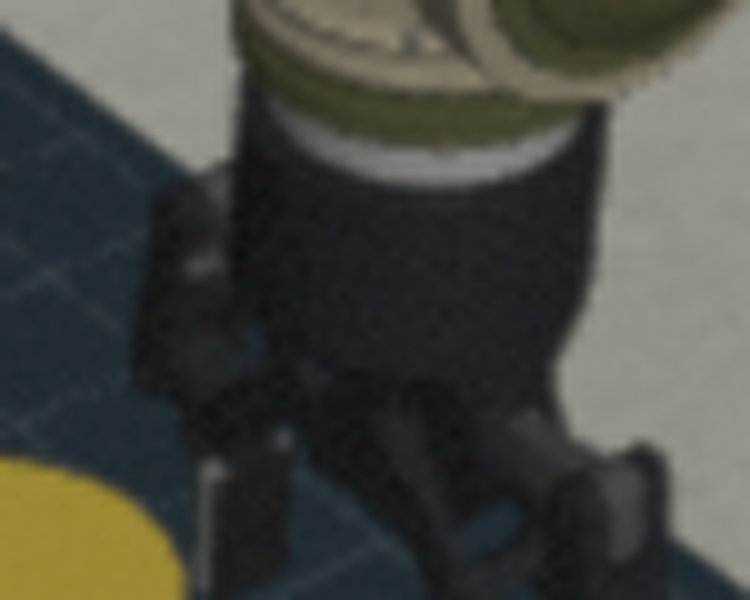

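View pics/s1b.png

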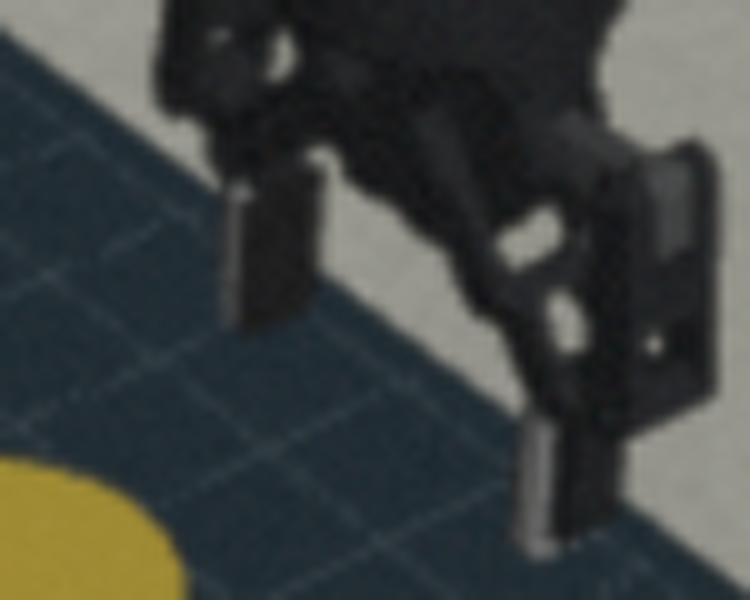

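```bash
python3 -m handwheel '[{"grip":64,"tx":0,"ty":3,"tz":0,"wx":0,"wy":0,"wz":0},{"grip":64,"tx":0,"ty":0,"tz":0,"wx":0,"wy":0,"wz":0},{"grip":64,"tx":0,"ty":0,"tz":0,"wx":0,"wy":0,"wz":0},{"grip":64,"tx":0,"ty":0,"tz":0,"wx":0,"wy":0,"wz":0}]'
python3 - <<'E'
from h import *
s=sense();print(s['eef_pos'],s['force'],s['grip_width'])
n="scene"
c=eyes.capture(n); pickle.dump(c,open(f"pics/{n}3.pkl","wb"))
crop(c,300,200,75,80,7,f"pics/{n}3.png")
T=s['eef_pos'];x=np.array([-.99,-.143,0]);z=np.array([.143,-.99,0])
for h in (0,10,20,30):
    for sg in(-1,1):
      print(h,sg,[tuple(((proj(c,T+[0,0,h]+sg*32*z+e*x)-[300,200])*7).round().astype(int)) for e in(-11,11)])
E
```

```text
time_s: 4.3
eef_pos: [541.3, 165.4, 32.5]
ee_rot: [0.051, -0.051, 0.705, -0.705]
force: [-0.1, -0.0, -0.1]
grip_width: 0.746
[541.34028637 165.43937576  32.47436576] [-0.10664765 -0.0397085  -0.05885573] 0.7456743380209231
0 -1 [(np.int64(295), np.int64(498)), (np.int64(348), np.int64(469))]
0 1 [(np.int64(164), np.int64(386)), (np.int64(216), np.int64(359))]
10 -1 [(np.int64(297), np.int64(475)), (np.int64(350), np.int64(446))]
10 1 [(np.int64(165), np.int64(363)), (np.int64(218), np.int64(336))]
20 -1 [(np.int64(299), np.int64(451)), (np.int64(352), np.int64(422))]
20 1 [(np.int64(167), np.int64(340)), (np.int64(219), np.int64(313))]
30 -1 [(np.int64(301), np.int64(428)), (np.int64(355), np.int64(399))]
30 1 [(np.int64(168), np.int64(316)), (np.int64(221), np.int64(290))]
```

View pics/scene3.png

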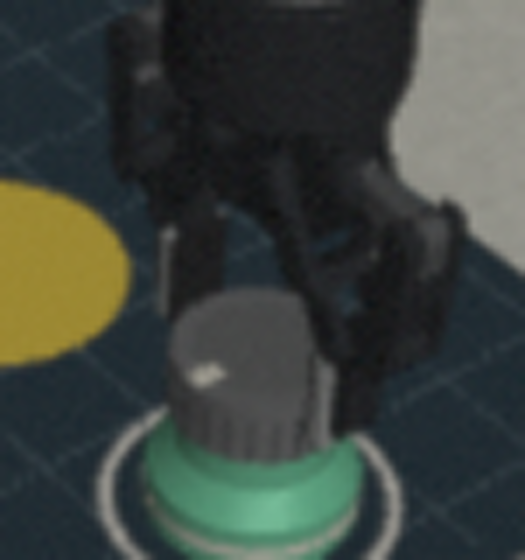

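```bash
python3 -m handwheel '[{"grip":64,"tx":0,"ty":7,"tz":0,"wx":0,"wy":0,"wz":0},{"grip":50,"tx":0,"ty":0,"tz":0,"wx":0,"wy":0,"wz":0},{"grip":50,"tx":0,"ty":0,"tz":0,"wx":0,"wy":0,"wz":0},{"grip":50,"tx":0,"ty":0,"tz":0,"wx":0,"wy":0,"wz":0},{"grip":50,"tx":0,"ty":0,"tz":0,"wx":0,"wy":0,"wz":0},{"grip":50,"tx":0,"ty":0,"tz":0,"wx":0,"wy":0,"wz":0}]' 50
python3 - <<'E'
from h import *
s=sense();print(s['eef_pos'],s['force'],s['wrist_torque'],s['grip_width']*85.4)
n="scene"
c=eyes.capture(n); pickle.dump(c,open(f"pics/{n}4.pkl","wb"))
crop(c,300,200,75,80,7,f"pics/{n}4.png")
E
```

```text
time_s: 4.85
eef_pos: [541.1, 165.4, 25.1]
ee_rot: [-0.051, 0.051, -0.705, 0.705]
force: [-0.3, -0.3, -0.6]
grip_width: 0.657
[541.13900597 165.42632902  25.12137992] [-0.30468759 -0.34855512 -0.63908386] [-0.03744026  0.00136696  0.02534661] 56.06992601188021
```

View pics/scene4.png

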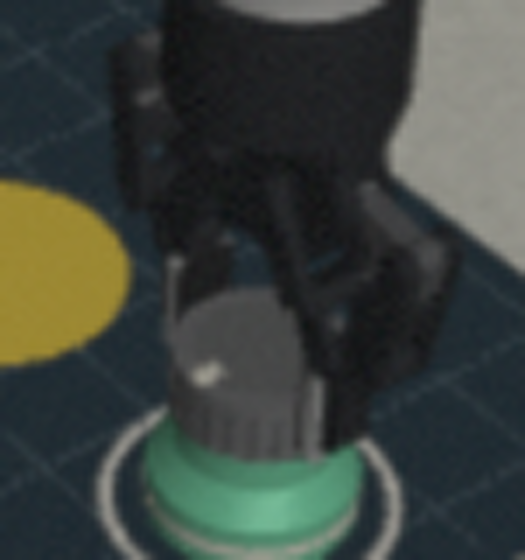

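```bash
python3 -m handwheel '[{"grip":50,"tx":0,"ty":0,"tz":3,"wx":0,"wy":0,"wz":0},{"grip":50,"tx":0,"ty":0,"tz":5,"wx":0,"wy":0,"wz":0},{"grip":50,"tx":0,"ty":0,"tz":8,"wx":0,"wy":0,"wz":0},{"grip":50,"tx":0,"ty":0,"tz":8,"wx":0,"wy":0,"wz":0},{"grip":50,"tx":0,"ty":0,"tz":8,"wx":0,"wy":0,"wz":0},{"grip":50,"tx":0,"ty":0,"tz":8,"wx":0,"wy":0,"wz":0}]'
python3 - <<'E'
from h import *
s=sense();print(s['eef_pos'],s['force'],s['wrist_torque'],s['grip_width']*85.4)
n="scene"
c=eyes.capture(n); pickle.dump(c,open(f"pics/{n}5.pkl","wb"))
crop(c,260,190,110,90,6,f"pics/{n}5.png")
E
```

```text
time_s: 5.4
eef_pos: [547.1, 124.8, 25.2]
ee_rot: [0.051, -0.051, 0.705, -0.705]
force: [0.3, 3.1, -0.7]
grip_width: 0.664
[547.08266387 124.75808914  25.18058351] [ 0.31125735  3.13140041 -0.68799572] [ 0.37800921  0.01747946 -0.07381192] 56.71870374901065
```

View pics/scene5.png

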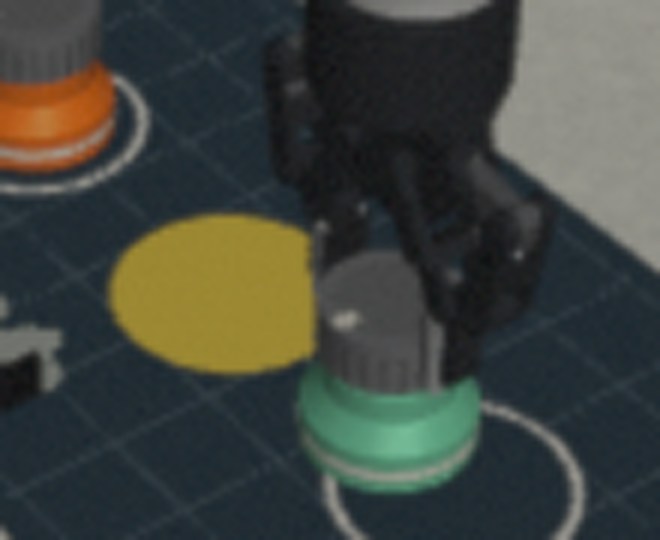

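Slides well. Friction is about 3 N and the pot stays upright. 99 mm remain.

```bash
python3 -m handwheel '[{"grip":50,"tx":0,"ty":0,"tz":8,"wx":0,"wy":0,"wz":0},{"grip":50,"tx":0,"ty":0,"tz":10,"wx":0,"wy":0,"wz":0},{"grip":50,"tx":0.2,"ty":0,"tz":10,"wx":0,"wy":0,"wz":0},{"grip":50,"tx":0.2,"ty":0,"tz":10,"wx":0,"wy":0,"wz":0},{"grip":50,"tx":0,"ty":0,"tz":10,"wx":0,"wy":0,"wz":0},{"grip":50,"tx":0,"ty":0,"tz":10,"wx":0,"wy":0,"wz":0},{"grip":50,"tx":0,"ty":0,"tz":10,"wx":0,"wy":0,"wz":0},{"grip":50,"tx":0,"ty":0,"tz":10,"wx":0,"wy":0,"wz":0},{"grip":50,"tx":0,"ty":0,"tz":8,"wx":0,"wy":0,"wz":0},{"grip":50,"tx":0,"ty":0,"tz":6,"wx":0,"wy":0,"wz":0}]'
python3 -m handwheel '[{"grip":50,"tx":0,"ty":0,"tz":5,"wx":0,"wy":0,"wz":0},{"grip":50,"tx":0,"ty":0,"tz":2,"wx":0,"wy":0,"wz":0},{"grip":50,"tx":0,"ty":0,"tz":0,"wx":0,"wy":0,"wz":0},{"grip":50,"tx":0,"ty":0,"tz":0,"wx":0,"wy":0,"wz":0},{"grip":50,"tx":0,"ty":0,"tz":0,"wx":0,"wy":0,"wz":0}]'
python3 - <<'E'
from h import *
s=sense();print(s['eef_pos'],s['force'],s['wrist_torque'],s['grip_width']*85.4,s['joints'])
n="scene"
c=eyes.capture(n); pickle.dump(c,open(f"pics/{n}6.pkl","wb"))
crop(c,255,180,90,80,7,f"pics/{n}6.png")
E
```

```text
time_s: 6.28
eef_pos: [559.9, 33.6, 25.2]
ee_rot: [-0.051, 0.051, -0.705, 0.705]
force: [-0.4, 2.3, -1.1]
grip_width: 0.666
time_s: 6.7
eef_pos: [560.8, 27.9, 25.2]
ee_rot: [-0.051, 0.051, -0.705, 0.705]
force: [0.1, -0.7, -1.5]
grip_width: 0.663
[560.7887203   27.87189618  25.23389948] [ 0.14340448 -0.72390172 -1.54137187] [-0.06718091 -0.02882895 -0.04688985] 56.584113899825695 [-1.58843680e-01  6.01292352e-01  1.58911386e+00 -3.36195687e-04
  9.50925430e-01  1.26798652e+00]
```

View pics/scene6.png

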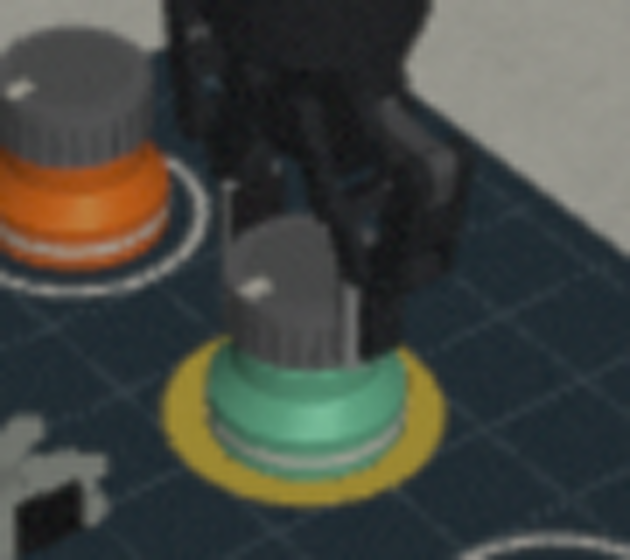

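```bash
cat > r.py <<'E'
from h import *
s=sense();R=yaw(s);print(round(s['time_s'],2),"yaw",round(np.degrees(np.arctan2(R[1,2],R[0,2])),1),s['force'].round(2),s['wrist_torque'].round(3),"tau6",s['tau'][5].round(3),s['eef_pos'].round(1))
E
r='{"grip":50,"tx":0,"ty":0,"tz":0,"wx":0,"wy":-0.07,"wz":0}'
python3 r.py
python3 -m handwheel '[{"grip":50,"tx":0,"ty":0,"tz":0,"wx":0,"wy":-0.07,"wz":0}]' >/dev/null; python3 r.py
python3 -m handwheel '[{"grip":50,"tx":0,"ty":0,"tz":0,"wx":0,"wy":-0.07,"wz":0}]' >/dev/null; python3 r.py
python3 -m handwheel '[{"grip":50,"tx":0,"ty":0,"tz":0,"wx":0,"wy":-0.07,"wz":0}]' >/dev/null; python3 r.py
python3 -m handwheel '[{"grip":50,"tx":0,"ty":0,"tz":0,"wx":0,"wy":-0.07,"wz":0}]' >/dev/null; python3 r.py
python3 -m handwheel '[{"grip":50,"tx":0,"ty":0,"tz":0,"wx":0,"wy":-0.07,"wz":0}]' >/dev/null; python3 r.py
python3 -m handwheel '[{"grip":50,"tx":0,"ty":0,"tz":0,"wx":0,"wy":-0.07,"wz":0}]' >/dev/null; python3 r.py
python3 -m handwheel '[{"grip":50,"tx":0,"ty":0,"tz":0,"wx":0,"wy":-0.07,"wz":0}]' >/dev/null; python3 r.py
```

```text
6.75 yaw -81.7 [-0.9   0.22 -0.64] [-0.124 -0.035  0.008] tau6 0.001 [560.8  27.9  25.2]
6.83 yaw -77.7 [-0.31  0.78 -0.91] [ 0.092 -0.087 -0.013] tau6 2.015 [560.8  28.1  25.2]
6.92 yaw -73.5 [ 0.2   1.25 -1.07] [ 0.093 -0.074 -0.018] tau6 1.244 [560.8  28.1  25.2]
7.0 yaw -69.5 [ 0.3   1.03 -2.17] [ 0.139 -0.042  0.013] tau6 1.104 [560.7  28.1  25.1]
7.08 yaw -65.5 [-0.06 -0.16 -1.93] [ 0.005 -0.    -0.01 ] tau6 1.079 [560.7  28.1  25.1]
7.17 yaw -61.5 [ 0.89 -0.51 -0.46] [-0.024  0.012 -0.052] tau6 1.078 [560.6  28.   25.1]
7.25 yaw -57.5 [ 1.17 -0.11 -1.84] [-0.024 -0.008 -0.029] tau6 1.079 [560.6  28.1  25.1]
7.33 yaw -53.5 [ 0.08  0.41 -2.1 ] [-0.029 -0.039 -0.064] tau6 1.079 [560.6  28.   25.1]
```

```bash

python3 -m handwheel '[{"grip":50,"tx":0,"ty":0,"tz":0,"wx":0,"wy":-0.07,"wz":0}]' >/dev/null; python3 r.py
python3 -m handwheel '[{"grip":50,"tx":0,"ty":0,"tz":0,"wx":0,"wy":-0.07,"wz":0}]' >/dev/null; python3 r.py
python3 -m handwheel '[{"grip":50,"tx":0,"ty":0,"tz":0,"wx":0,"wy":-0.07,"wz":0}]' >/dev/null; python3 r.py
python3 -m handwheel '[{"grip":50,"tx":0,"ty":0,"tz":0,"wx":0,"wy":-0.07,"wz":0}]' >/dev/null; python3 r.py
python3 - <<'E'
from h import *
n="scene"
c=eyes.capture(n); pickle.dump(c,open(f"pics/{n}7.pkl","wb"))
crop(c,255,180,90,80,7,f"pics/{n}7.png")
E
```

```text
7.42 yaw -49.5 [ 0.11  0.71 -2.08] [-0.039 -0.043 -0.007] tau6 1.079 [560.6  28.   25.1]
7.5 yaw -45.4 [-0.02  0.14 -2.02] [-0.033 -0.038  0.01 ] tau6 1.079 [560.6  28.   25.1]
7.58 yaw -41.4 [ 0.44 -0.47 -1.53] [ 0.01  -0.033  0.   ] tau6 1.078 [560.6  28.   25.1]
7.67 yaw -37.4 [-0.6   0.84 -1.81] [-0.083 -0.046 -0.038] tau6 1.079 [560.6  28.   25.1]
```

View pics/scene7.png

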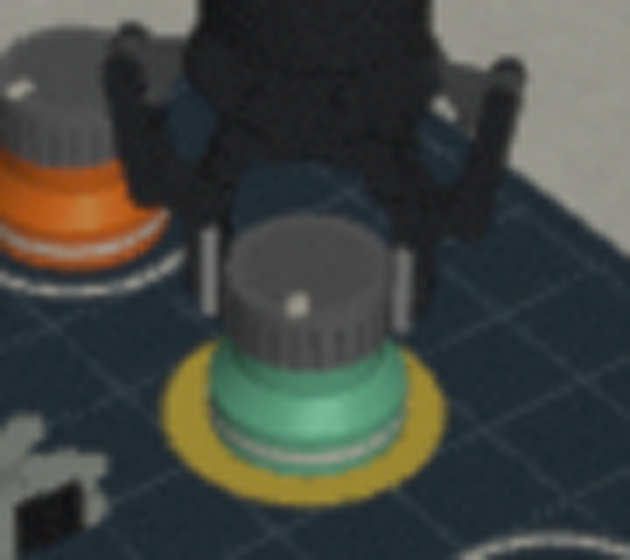

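```bash

python3 -m handwheel '[{"grip":50,"tx":0,"ty":0,"tz":0,"wx":0,"wy":-0.07,"wz":0},{"grip":50,"tx":0,"ty":0,"tz":0,"wx":0,"wy":-0.07,"wz":0},{"grip":50,"tx":0,"ty":0,"tz":0,"wx":0,"wy":-0.07,"wz":0},{"grip":50,"tx":0,"ty":0,"tz":0,"wx":0,"wy":-0.07,"wz":0}]' >/dev/null; python3 r.py
python3 -m handwheel '[{"grip":50,"tx":0,"ty":0,"tz":0,"wx":0,"wy":-0.07,"wz":0}]' >/dev/null; python3 r.py
python3 -m handwheel '[{"grip":50,"tx":0,"ty":0,"tz":0,"wx":0,"wy":-0.07,"wz":0}]' >/dev/null; python3 r.py
python3 -m handwheel '[{"grip":50,"tx":0,"ty":0,"tz":0,"wx":0,"wy":-0.02,"wz":0}]' >/dev/null; python3 r.py
python3 -m handwheel '[{"grip":50,"tx":0,"ty":0,"tz":0,"wx":0,"wy":0,"wz":0}]' >/dev/null; python3 r.py
python3 -m handwheel '[{"grip":50,"tx":0,"ty":-1.5,"tz":0,"wx":0,"wy":0,"wz":0}]' >/dev/null; python3 r.py
python3 -m handwheel '[{"grip":50,"tx":0,"ty":-1.5,"tz":0,"wx":0,"wy":0,"wz":0}]' >/dev/null; python3 r.py
python3 -m handwheel '[{"grip":50,"tx":0,"ty":0,"tz":0,"wx":0,"wy":0,"wz":0}]' >/dev/null; python3 r.py
python3 -m handwheel '[{"grip":50,"tx":0,"ty":0,"tz":0,"wx":0,"wy":0,"wz":0}]' >/dev/null; python3 r.py
```

```text
8.05 yaw -21.5 [-0.41  0.31 -1.76] [ 0.019 -0.026 -0.085] tau6 1.081 [560.6  28.   25.1]
8.13 yaw -17.5 [-0.93 -0.39 -2.41] [ 0.01  -0.016 -0.034] tau6 1.081 [560.6  28.   25.1]
8.22 yaw -13.5 [-0.01 -0.59 -2.71] [-0.097  0.041 -0.055] tau6 1.081 [560.6  28.   25.1]
8.3 yaw -12.3 [ 0.48 -0.38 -2.73] [-0.046 -0.006 -0.029] tau6 -0.422 [560.6  28.   25.1]
8.38 yaw -12.5 [ 0.08  0.8  -1.86] [ 0.002 -0.028  0.005] tau6 -0.429 [560.6  28.   25.1]
8.47 yaw -12.6 [-0.76  0.17 -5.12] [ 0.036  0.025 -0.034] tau6 -0.068 [560.3  27.9  26.3]
8.55 yaw -12.5 [ 0.5  -0.27 -5.36] [-0.021  0.008  0.015] tau6 0.015 [560.3  27.9  27.9]
8.63 yaw -12.5 [-0.21  0.76 -4.97] [ 0.021 -0.003 -0.022] tau6 0.02 [560.7  27.8  28.3]
8.72 yaw -12.5 [ 0.29  0.59 -5.04] [ 0.073 -0.065  0.036] tau6 0.014 [560.6  27.8  28.1]
```

```bash

python3 -m handwheel '[{"grip":50,"tx":0,"ty":1,"tz":0,"wx":0,"wy":0,"wz":0},{"grip":50,"tx":0,"ty":1,"tz":0,"wx":0,"wy":0,"wz":0},{"grip":50,"tx":0,"ty":1,"tz":0,"wx":0,"wy":0,"wz":0},{"grip":50,"tx":0,"ty":0.3,"tz":0,"wx":0,"wy":0,"wz":0},{"grip":50,"tx":0,"ty":0,"tz":0,"wx":0,"wy":0,"wz":0}]' >/dev/null; python3 r.py
python3 -m handwheel '[{"grip":50,"tx":0,"ty":0,"tz":0,"wx":0,"wy":0.07,"wz":0},{"grip":50,"tx":0,"ty":0,"tz":0,"wx":0,"wy":0.07,"wz":0},{"grip":50,"tx":0,"ty":0,"tz":0,"wx":0,"wy":0.07,"wz":0},{"grip":50,"tx":0,"ty":0,"tz":0,"wx":0,"wy":0.07,"wz":0},{"grip":50,"tx":0,"ty":0,"tz":0,"wx":0,"wy":0.07,"wz":0},{"grip":50,"tx":0,"ty":0,"tz":0,"wx":0,"wy":0.07,"wz":0},{"grip":50,"tx":0,"ty":0,"tz":0,"wx":0,"wy":0.07,"wz":0},{"grip":50,"tx":0,"ty":0,"tz":0,"wx":0,"wy":0.07,"wz":0},{"grip":50,"tx":0,"ty":0,"tz":0,"wx":0,"wy":0.07,"wz":0}]' >/dev/null; python3 r.py
python3 -m handwheel '[{"grip":50,"tx":0,"ty":0,"tz":0,"wx":0,"wy":0.07,"wz":0},{"grip":50,"tx":0,"ty":0,"tz":0,"wx":0,"wy":0.07,"wz":0},{"grip":50,"tx":0,"ty":0,"tz":0,"wx":0,"wy":0.07,"wz":0},{"grip":50,"tx":0,"ty":0,"tz":0,"wx":0,"wy":0.07,"wz":0},{"grip":50,"tx":0,"ty":0,"tz":0,"wx":0,"wy":0.07,"wz":0},{"grip":50,"tx":0,"ty":0,"tz":0,"wx":0,"wy":0.07,"wz":0}]' >/dev/null; python3 r.py
python3 -m handwheel '[{"grip":50,"tx":0,"ty":0,"tz":0,"wx":0,"wy":0.07,"wz":0},{"grip":50,"tx":0,"ty":0,"tz":0,"wx":0,"wy":0.07,"wz":0},{"grip":50,"tx":0,"ty":0,"tz":0,"wx":0,"wy":0.07,"wz":0},{"grip":50,"tx":0,"ty":0,"tz":0,"wx":0,"wy":0.07,"wz":0},{"grip":50,"tx":0,"ty":0,"tz":0,"wx":0,"wy":0.014,"wz":0},{"grip":50,"tx":0,"ty":0,"tz":0,"wx":0,"wy":0,"wz":0},{"grip":50,"tx":0,"ty":0,"tz":0,"wx":0,"wy":0,"wz":0}]' >/dev/null; python3 r.py
python3 -m handwheel '[{"grip":50,"tx":0,"ty":-1,"tz":0,"wx":0,"wy":0,"wz":0},{"grip":50,"tx":0,"ty":-1,"tz":0,"wx":0,"wy":0,"wz":0},{"grip":50,"tx":0,"ty":-1,"tz":0,"wx":0,"wy":0,"wz":0},{"grip":50,"tx":0,"ty":0,"tz":0,"wx":0,"wy":0,"wz":0}]' >/dev/null; python3 r.py
python3 -m handwheel '[{"grip":50,"tx":0,"ty":0,"tz":0,"wx":0,"wy":0,"wz":0}]' >/dev/null; python3 r.py
```

```text
9.13 yaw -12.4 [-1.46  0.13 -2.32] [-0.079  0.171 -0.035] tau6 -0.018 [560.8  27.8  25.1]
9.88 yaw -48.7 [ 0.17 -2.64 -0.41] [-0.282 -0.131  0.057] tau6 -1.098 [561.4  27.5  25.5]
10.38 yaw -72.8 [-0.96 -1.84 -0.88] [-0.365  0.067  0.059] tau6 -1.095 [561.3  27.4  25.4]
10.97 yaw -89.3 [-0.68 -2.13  0.68] [-0.409  0.136 -0.002] tau6 0.076 [561.   27.6  25.2]
11.3 yaw -89.4 [-1.13 -2.74 -1.  ] [-0.353  0.171  0.004] tau6 -0.01 [560.8  27.8  28.1]
11.38 yaw -89.4 [ 0.21 -1.74 -0.14] [-0.385  0.174  0.018] tau6 -0.007 [560.8  27.7  28. ]
```

```bash

python3 - <<'E'
from h import *
n="scene"
c=eyes.capture(n); pickle.dump(c,open(f"pics/{n}8.pkl","wb"))
crop(c,255,180,90,80,7,f"pics/{n}8.png")
E
```

```text
(no output)
```

View pics/scene8.png

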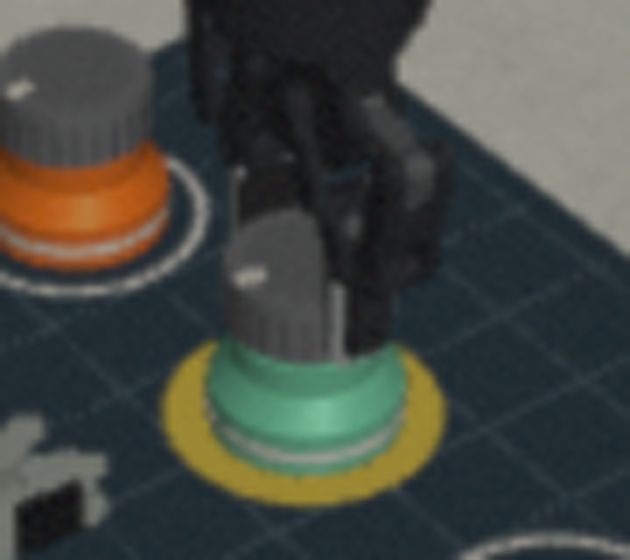

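```bash

python3 -m handwheel '[{"grip":50,"tx":0,"ty":-1.5,"tz":0,"wx":0,"wy":0,"wz":0},{"grip":50,"tx":0,"ty":-1.5,"tz":0,"wx":0,"wy":0,"wz":0},{"grip":50,"tx":0,"ty":0,"tz":0,"wx":0,"wy":0,"wz":0}]' >/dev/null; python3 r.py
python3 - <<'E'
from h import *
n="scene"
c=eyes.capture(n); pickle.dump(c,open(f"pics/{n}9.pkl","wb"))
crop(c,255,180,90,80,7,f"pics/{n}9.png")
E
python3 r.py
```

```text
11.68 yaw -89.4 [-1.44 -1.92 -0.58] [-0.379  0.183 -0.03 ] tau6 -0.006 [560.8  27.8  31.2]
11.73 yaw -89.4 [-1.31 -2.06  0.34] [-0.358  0.101  0.012] tau6 -0.002 [560.8  27.8  31.1]
```

View pics/scene9.png

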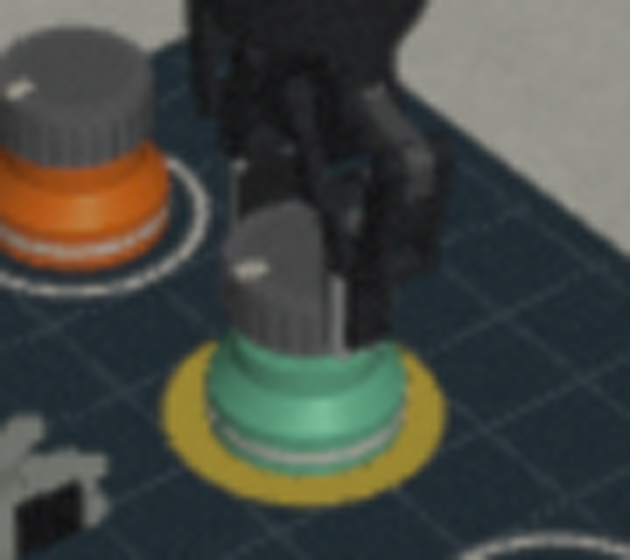

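```bash

python3 -m handwheel '[{"grip":50,"tx":0,"ty":-3,"tz":0,"wx":0,"wy":0,"wz":0},{"grip":50,"tx":0,"ty":-4,"tz":0,"wx":0,"wy":0,"wz":0},{"grip":50,"tx":0,"ty":-4,"tz":0,"wx":0,"wy":0,"wz":0},{"grip":50,"tx":0,"ty":-4,"tz":0,"wx":0,"wy":0,"wz":0},{"grip":50,"tx":0,"ty":-4,"tz":0,"wx":0,"wy":0,"wz":0}]' >/dev/null; python3 r.py
python3 -m handwheel '[{"grip":50,"tx":0,"ty":-6,"tz":0,"wx":0,"wy":0,"wz":0},{"grip":50,"tx":0,"ty":-8,"tz":0,"wx":0,"wy":0,"wz":0},{"grip":50,"tx":0,"ty":-8,"tz":0,"wx":0,"wy":0,"wz":0},{"grip":50,"tx":0,"ty":-8,"tz":0,"wx":0,"wy":0,"wz":0},{"grip":50,"tx":0,"ty":-6,"tz":0,"wx":0,"wy":0,"wz":0},{"grip":50,"tx":0,"ty":-3,"tz":0,"wx":0,"wy":0,"wz":0},{"grip":50,"tx":0,"ty":0,"tz":0,"wx":0,"wy":0,"wz":0},{"grip":50,"tx":0,"ty":0,"tz":0,"wx":0,"wy":0,"wz":0},{"grip":50,"tx":0,"ty":0,"tz":0,"wx":0,"wy":0,"wz":0},{"grip":50,"tx":0,"ty":0,"tz":0,"wx":0,"wy":0,"wz":0}]'; python3 r.py
python3 - <<'E'
from h import *
n="scene"
c=eyes.capture(n); pickle.dump(c,open(f"pics/{n}10.pkl","wb"))
crop(c,245,150,105,110,5.4,f"pics/{n}10.png")
E
python3 r.py
```

```text
12.15 yaw -89.4 [-0.5  -0.1   0.35] [-0.003 -0.006 -0.021] tau6 -0.0 [560.9  27.9  50.6]
time_s: 12.98
eef_pos: [560.5, 27.8, 88.5]
ee_rot: [0.003, -0.004, 0.707, -0.707]
force: [-0.3, -0.0, -0.5]
grip_width: 0.662
12.98 yaw -89.4 [-0.35 -0.01 -0.47] [-0.015 -0.006  0.058] tau6 0.0 [560.5  27.8  88.5]
13.03 yaw -89.4 [ 0.79 -0.01 -0.65] [ 0.059 -0.003  0.063] tau6 -0.0 [560.6  27.8  88.5]
```

View pics/scene10.png

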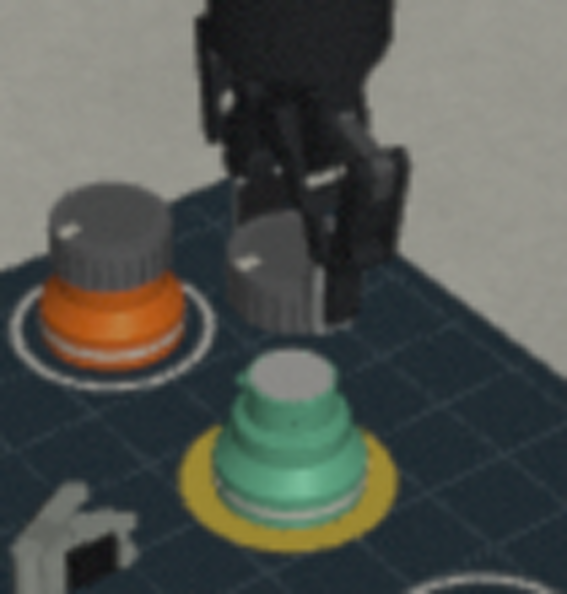

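```bash

python3 - <<'E'
from h import *
c=pickle.load(open("pics/scene10.pkl","rb"))
crop(c,280,180,36,36,16,"pics/lid10.png")
E
```

```text
(no output)
```

View pics/lid10.png

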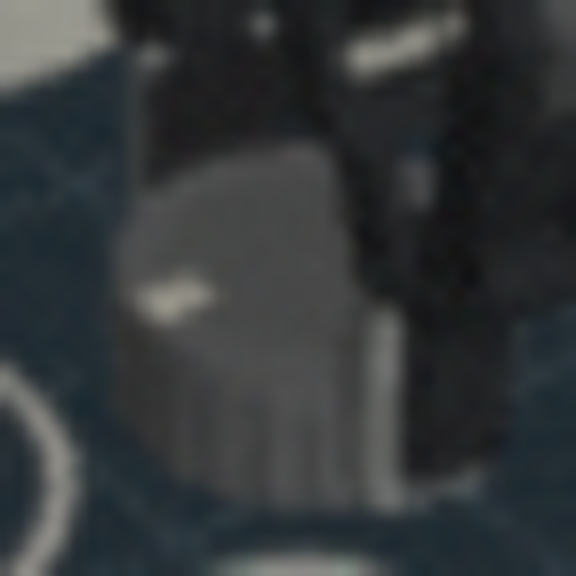

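```bash

python3 - <<'E'
from h import *
c=pickle.load(open("pics/scene10.pkl","rb"))
im=cv2.resize(c["pixels"][170:230,270:330,::-1],None,fx=10,fy=10,interpolation=cv2.INTER_CUBIC)
for z,col in((108.4,(0,0,255)),(131.4,(0,255,0))):
    P=np.array([(proj(c,[561+29*np.cos(a),27.8+29*np.sin(a),z])-[270,170]+.5)*10 for a in np.linspace(0,6.28,80)]).astype(np.int32)
    cv2.polylines(im,[P],True,col,1)
cv2.imwrite("pics/ov10.png",im)
E
```

```text
(no output)
```

View pics/ov10.png

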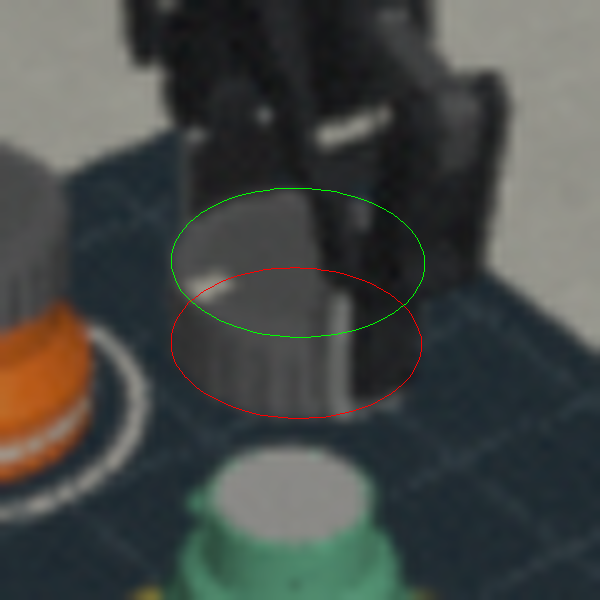

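```bash
python3 -c "
from rig import ctrl,sense
s=sense();print(abs(s['dq']).max());print(ctrl.finish_job())"
```

```text
0.00266074995363255
the job is handed in; nothing more can be done
None
```

I slid the mint pot with its lid on onto the yellow spot and took the lid off. I handed the job in at about 13 s of the 45 s allowed. No verdict was reported.

- **Slide:** I gripped the lid with one finger ahead and one behind and moved the pot about 139 mm along the mat. Drag was about 3 N. The pictures show the pot centred on the yellow to within about 1 mm.
- **Wrong way first:** I turned the lid about 70° anticlockwise. The wrist torque was too small to show whether it had jammed. A 3 mm test lift then pulled at about 5 N, so the lid was still locked, and I lowered it again. The pot came up about 2 mm in that test, while already on the yellow.
- **Right way:** About 77° clockwise freed it. The vertical force stayed near zero while the lid rose, so this lid has a left-hand thread. There was a sideways force of about 2.5 N during the turn and the first few millimetres of lift, which vanished once the lid was clear.
- **Last checks:**
  - The lid is about 63 mm above its seat, straight over the pot; the outline of a level lid fits the picture.
  - It is still held, with the fingers at about 56.5 mm.
  - The arm is still, with no outside force on it beyond the lid's weight.
  - The pot stands upright on the yellow.
  - The orange pot with its lid and the staple remover look untouched. I did not check the tumbler and tape dispenser again at the end, but the arm never worked near them.
- **One disagreement:** With the gripper open, the fingertips looked about 30 mm behind the reported tool point, where about 13 mm was expected. I lowered the gripper a further 12 mm or so before gripping.

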